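# Stand the label in the rack, then find which way the jar's lid twists off

## Robot

A 7-joint arm with a two-finger parallel gripper is mounted at the origin on the work surface. World frame = base frame: x ahead of the robot, y to its left, z up, the work surface at z = 0. Lengths are in m, angles in rad, forces in N, time in s.
With the tool pointing down it reaches from about 0.35 to 0.775 m from the base axis. Payload 3.1 kg.
Tool frame: the origin (TCP) lies on the centre line of the jaws, within the pads' length; the fingertips stand 14 mm ahead of it and the grasp point (between the pads) lies 5 mm behind it; z points along the fingers, y is the line along which they close (so a half turn about z gives the same grasp; the last joint's range is limited). The gripper opens to 85 mm and grips with 20 to 120 N. Pads are 22 mm wide; open, the fingers measure 114 mm over their backs; the gripper's body (76 mm by 85 mm) begins 54 mm behind the grasp point. The pads swing forward as they close: fully open they stand 13 mm farther back than shut.
Start: joints at [-1.216, 0.311, 0.014, 1.512, -0.004, 1.319, -0.027], TCP at [0.213, 0.507, 0.245] pointing down, gripper open.
Joint ranges: [-2.7, 2.7], [-0.3, 1.91], [-1.27, 1.3], [0.12, 2.57], [-1.44, 4.58], [0.2, 2.03], [-3.05, 3.05]. Speed limits (rad/s): [2.79, 2.79, 3.14, 3.14, 3.14, 3.14, 3.14].

## Interface

Orientations are given as a rotation vector (axis times angle).
In Python, from workcell import arm, capture gives the robot as it stands. The module is installed in compiled form; this text tells all that it offers.
- The arm moves only by the tool carry_out, never from a script. Its argument "rows" is a list of rows, each an object with "grip": the closure, from 0 (fully open) to 1 (shut); "slide": the shift along the tool's x, y, z as a fraction of full scale, a list of three; "delta_rot": the turn, a rotation vector about the tool's x, y, z as a fraction of full scale, a list of three. A call has 1 to 12 rows; each row is the pose to reach, as a shift and turn from the pose commanded when the call began, along the tool's axes at that moment, turning the shorter way round; what a row does not reach only later rows make up. Full scale, the value 1, is 200 mm for a shift and 360 degrees for a turn. A row lasts 1/8 s, in which the tool goes at most 62.5 mm and 10.7 degrees, less where a joint would pass 70% of its speed; a pose out of reach is approached as far as the arm can. A call with a number of a shift or a turn outside -1 to 1 is refused whole. A call with a gripper value outside its range is refused whole. The fingers move at their own pace and stop on an object; the grip force is fixed at half the most. Time passes only in rows, so rows that repeat a pose let the fingers close. It gives the time, the measured TCP pose, the force, the opening and the grip force at its end, in the units of the state.
- arm.get_obs(): the state, without advancing time (a new reading comes with each control period).
- capture(name): name is "side" or "top" or "wrist"; returns a dict with "color" (384x512x3 uint8, blue, green, red), "vfov" (degrees; the focal length in pixels is half the picture's height over the tangent of half this angle, whatever the lens; pixels are square), "cx", "cy" (the principal point, pixels), "world_from_camera" (4x4, takes a point from camera to world coordinates); the wrist camera has in their place "T_tool_cam" (4x4, takes a point from camera to tool coordinates, whose origin is the TCP and whose axes are the flange's). Camera axes: x right, y down, z forward; pixel columns grow to the right and rows downward; lengths in m; the calibration is good to about 2 mm. A picture is of the moment at which its call begins: read the wrist's pose just before it. There is no depth.
- arm.close_job(): hands the job in; it is judged then, once.
The state is a dict: "time": time; "joints": joint angles; "joint_velocities": joint speeds; "effort": joint torques, N m; "ee_pos": TCP position; "tool_rot": TCP orientation; "contact_force": force on the tool from outside, world axes, zero at the start; "ft_torque": the same for the moment, N m; "grip_width": opening from 0.0 (shut) to 1.0 (fully open); "finger_force": force on a finger pad.
Only numpy, scipy, OpenCV 4.12 (cv2) and the standard library are available. Lean on these libraries where they do the work, as an engineer would, in place of code of your own. Each camera call takes 0.05 s, during which the arm holds its last target. There are 200 camera calls.

## Task

Take the slate label out of the groove on top of the coffee jar's wooden lid, stand it on its long edge about midway along the free slot of the slotted rack and let go of it. Then open the jar: its twist-lock lid turns free in one direction only and nothing shows which, so try both ways, lift it off and finish still holding it in the gripper, level, about 10 cm up from where it sat, above the jar. Leave everything else on the table, and the labels already in the rack, where they are.

Things in the scene. Friction and masses are not known exactly. Their poses are not given: they have to be found in the camera images.
- jar: White glazed coffee jar, round, 110 mm across, 85 mm high to its flat shoulder, heavy: it does not move or turn. Origin at the centre of its underside, z up. Under the lid a neck (31 mm across, top 112 mm above the table) has two ledges that the lid's two inner lugs hook under. Locked, the lid has 2 mm of play upward, 1.5 mm sideways.
- cap: The jar's loose wooden twist-lock lid: round cap 58 mm across, smooth upright sides 34 mm high, 0.1 kg. Origin at the centre of its lower rim, 86 mm above the table when seated. It turns easily: the wrong way it stops dead after 10 to 30 degrees; the right way (either hand, not visible, differs each time) it is free to lift straight up from 45-65 to about 105 degrees.
- cap_top (a point): Centre of the lid's flat top, 34 mm above its lower rim, on its axis. Beside it stand two ribs (each 8 mm thick, 40 mm long, 12 mm high) with a groove 12 mm wide between them along the cap's own y; the label stands in it at the start.
- label: Dark slate label, a flat plate 80 mm long (its y), 70 mm high (its z), 8 mm thick (its x), 0.1 kg. Origin at the centre of its lower long edge. At the start it stands loose in the groove of the lid, lower edge 34 mm above the cap's origin.
- rack: Heavy fixed wooden rack 135 mm (x) by 100 mm (y), 30 mm high, with three slots running along its y, at x = -45, 0 and +45 mm; each is 12 mm wide, 22 mm deep (slot floor 8 mm above the table) and open at both ends and above. Origin at the centre of its underside. Two slots hold small labels, one is free.
- tag_a: Small slate label 70 mm long (y), 48 mm high, 8 mm thick, standing in a slot of the rack; origin at the centre of its lower edge. To be left there.
- tag_b: Another small slate label, the same, standing in another slot. To be left there.
- saucer: White saucer 130 mm across, 18 mm high, origin under its centre. Bystander.
- cup: White cup 84 mm across, 60 mm high, standing on the saucer, origin under its centre. Bystander.
- sugar: White sugar bowl 72 mm across, 45 mm high, origin under its centre. Bystander.
- milk: Small steel jug 60 mm across, 75 mm high, origin under its centre. Bystander.
- glasses: Black spectacles standing open, 135 mm wide, 140 mm long, 42 mm high, origin under the bridge. Bystander.
- spoon: Steel spoon with a wooden handle, 140 mm long, lying on the table. Bystander.
Mind the look-alikes: they are no part of the job. What is shaped like the label but green or pink is not meant.

How it is judged:
On the way:
1. the slate label stands on edge in the free slot, let go, with the lid still on the jar (z of label in the frame of rack between 0.005 and 0.013 m and y of label in the frame of rack between -0.02 and 0.02 m and x of label in the frame of rack between -0.055 and 0.055 m and angle between label's own z axis and vertical below 0.25 rad and contact force between the fingers and label below 0.05 N and linear speed of label below 0.02 m/s and height (world z) of cap below 0.095 m and horizontal distance between cap and jar below 0.006 m), for 0.2 s.
At the end, for the whole second after the job is handed in: The label stands let go and still in the free slot (on the slot floor within 5 mm, centred along it within 20 mm, upright within 0.25 rad); the gripper alone holds the lid still, level within 0.3 rad, 60 to 174 mm above its seat, within 60 mm of the jar axis (z of label in the frame of rack between 0.005 and 0.013 m and y of label in the frame of rack between -0.02 and 0.02 m and x of label in the frame of rack between -0.055 and 0.055 m and angle between label's own z axis and vertical below 0.25 rad and contact force between each of the fingers, cap and label below 0.05 N and linear speed of label below 0.02 m/s and height (world z) of cap between 0.146 and 0.26 m and horizontal distance between cap and jar below 0.06 m and angle between cap's own z axis and vertical below 0.3 rad and contact force between the fingers and cap above 2 N and contact force between cap and jar below 0.05 N and linear speed of cap below 0.03 m/s); the arm keeps its last pose, push and grip.
It fails at once if a bystander on the table is pushed aside or lifted (distance of any of saucer, cup, sugar, milk, glasses, spoon from where it was at the start of the episode above 0.03 m).
It fails at once if a small label in the rack is pushed aside or lifted (distance of any of tag_a, tag_b from where it was at the start of the episode above 0.03 m).
It fails at once if the label is dropped or tipped over (angle between label's own z axis and vertical above 0.9 rad).
It also fails if it takes over 61 s, if anything falls off the work surface, if the arm or the gripper's body presses on something with over 40 N, if the wrist force passes 120 N, or if a joint passes its speed limit or range.

## Working session

There is one attempt and no reset: what is moved stays moved. The work goes in short steps, Python scripts to look and compute and a tool call to move; the robot and the scene stay as the last step left them, time stands still between calls to the robot, and variables do not carry over. Pictures are saved under pics/ and viewed, at most 10 in all, crops included, and the job is handed in when it is done.

Besides the shell and the picture viewer there is one more tool, called by a JSON object that holds its "api" and its "payload", one argument or row to a line. carry_out: Moves the arm, as the interface text tells. Its arguments: {"type":"object","properties":{"rows":{"type":"array","items":{"type":"object","properties":{"grip":{"type":"number"},"slide":{"type":"array","items":{"type":"number"}},"delta_rot":{"type":"array","items":{"type":"number"}}}}}},"required":["rows"]}

```bash
mkdir -p pics
cat > h.py <<'E'
import numpy as np, cv2
from scipy.spatial.transform import Rotation as R
from workcell import arm, capture
def cam(n):
    o=arm.get_obs(); c=capture(n); im=c["color"]
    f=im.shape[0]/2/np.tan(np.radians(c["vfov"])/2)
    if n=="wrist":
        T=np.eye(4);T[:3,:3]=R.from_rotvec(o["tool_rot"]).as_matrix();T[:3,3]=o["ee_pos"];T=T@np.array(c["T_tool_cam"])
    else: T=np.array(c["world_from_camera"])
    return im,f,c["cx"],c["cy"],T
def ray(C,u,v):
    im,f,cx,cy,T=C; d=T[:3,:3]@np.array([(u-cx)/f,(v-cy)/f,1]); return T[:3,3],d/np.linalg.norm(d)
def plane(C,u,v,z):
    o,d=ray(C,u,v); return o+d*(z-o[2])/d[2]
def tri(A,B):
    (o1,d1),(o2,d2)=A,B; M=np.stack([d1,-d2],1); s=np.linalg.lstsq(M,o2-o1,rcond=None)[0]
    p,q=o1+s[0]*d1,o2+s[1]*d2; return (p+q)/2,np.linalg.norm(p-q)
def proj(C,p):
    im,f,cx,cy,T=C; q=np.linalg.inv(T)@np.append(p,1); return q[0]/q[2]*f+cx,q[1]/q[2]*f+cy
E
python3 - <<'E'
from h import *
print(arm.get_obs())
ims=[]
for n in["side","top","wrist"]:
    C=cam(n);cv2.imwrite(f"pics/{n}0.png",C[0]);print(n,C[1:4],C[4].round(3).tolist())
E
```

```text
{'time': 0.0, 'joints': array([-1.21569852,  0.31171245,  0.01398913,  1.51304999, -0.00438807,
        1.31922173, -0.02716291]), 'joint_velocities': array([-0.00031238, -0.00012077, -0.00137275, -0.00186353, -0.00140234,
       -0.00031985, -0.0011501 ]), 'effort': array([-2.27010573e-04, -3.79913342e+01,  1.45923123e-01, -2.30592817e+01,
        1.21818233e-02,  1.36438472e-02, -6.06499938e-06]), 'ee_pos': array([0.21227611, 0.50662395, 0.24423116]), 'tool_rot': array([-0.61895204, -3.07964742,  0.00366481]), 'contact_force': array([ 0.41181034, -0.46315961,  0.28701146]), 'ft_torque': array([-0.00072767, -0.02538923,  0.00417493]), 'finger_force': 0.0, 'grip_width': 1.0017246366924928}
side (np.float64(397.8601637721669), 253.52882228327263, 193.1231939854605) [[0.999, -0.015, 0.047, 0.459], [-0.046, -0.665, 0.745, -0.807], [0.02, -0.747, -0.665, 0.817], [0.0, 0.0, 0.0, 1.0]]
top (np.float64(399.5875432184026), 255.67320841674575, 192.19575785723572) [[0.003, -0.997, 0.078, 0.453], [-1.0, -0.005, -0.027, 0.002], [0.027, -0.078, -0.997, 1.245], [0.0, 0.0, 0.0, 1.0]]
wrist (np.float64(306.12486094997854), 260.1661003615572, 190.72687589011366) [[0.386, 0.883, 0.269, 0.143], [0.923, -0.368, -0.115, 0.536], [-0.002, 0.292, -0.956, 0.373], [0.0, 0.0, 0.0, 1.0]]
```

View pics/side0.png

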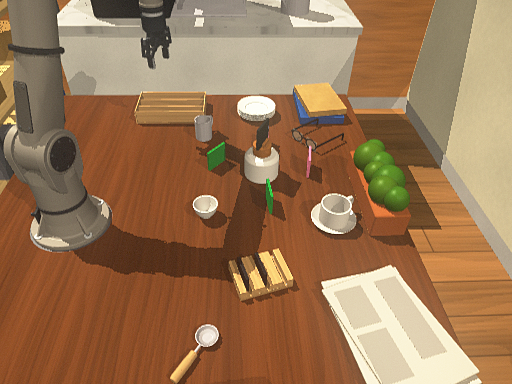

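View pics/top0.png

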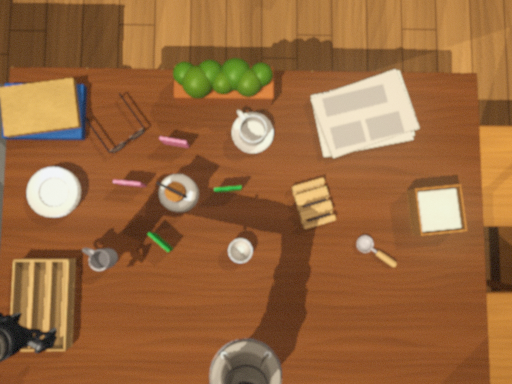

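The side view shows the jar at about (262,163) with the label on its lid, and the rack at about (261,273). In the top view they sit at about (178,193) and (314,203). Next I'll enlarge both.

Run:
```python
import cv2,numpy as np
t=cv2.imread("pics/top0.png");s=cv2.imread("pics/side0.png")
r=lambda i,x,y,w,h:cv2.resize(i[y:y+h,x:x+w],(400,300),interpolation=cv2.INTER_CUBIC)
cv2.imwrite("pics/c0.png",np.vstack([np.hstack([r(t,138,163,80,60),r(t,275,173,80,60)]),np.hstack([r(s,222,118,80,60)if 0 else r(s,222,115,96,72),r(s,220,240,80,60)])]))
```

```text
(no output)
```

View pics/c0.png

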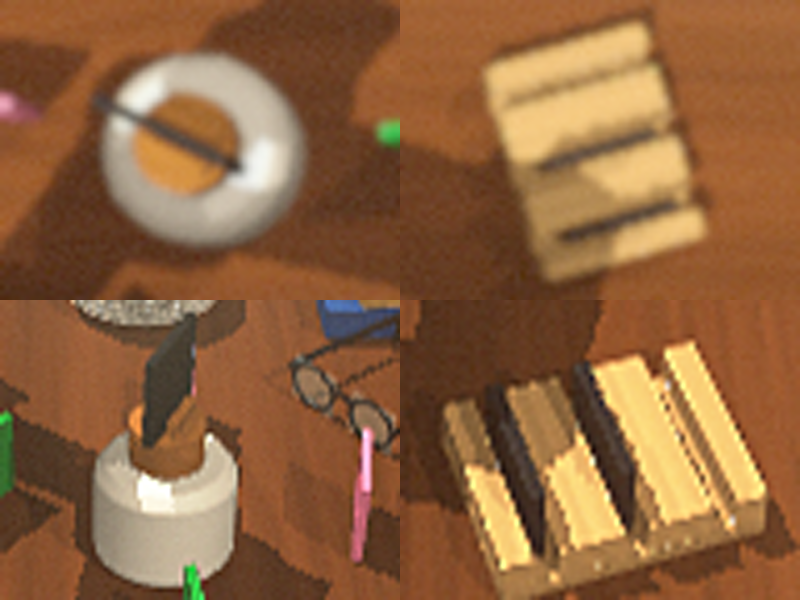

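The label's edge is visible in both views. In the rack, the two +y-side (left-hand) slots in the side view hold the tags, and the free slot is the one farthest in +x.

Run:
```python
from h import *
S=cam("side");T=cam("top")
tc=lambda x,y:(138+x/5-.4,163+y/5-.4); tr=lambda x,y:(275+(x-400)/5-.4,173+y/5-.4)
sc=lambda x,y:(222+x/4.167-.4,115+(y-300)/4.167-.4); sr=lambda x,y:(220+(x-400)/5-.4,240+(y-300)/5-.4)
print("label tops",tri(ray(T,*tc(97,100)),ray(S,*sc(195,317))),tri(ray(T,*tc(240,170)),ray(S,*sc(147,363))))
for p in [(97,100),(240,170)]: print(plane(T,*tc(*p),.19))
print("cap top",plane(T,*tc(187,143),.12))
print("jar shoulder",plane(T,*tc(202,150),.08))
for p,q in [((485,65),(690,343)),((648,20),(765,495)),((705,207),(0,0)),((505,103),(655,365)),((655,62),(725,510)),((540,165),0),((655,133),0)]:
    a=plane(T,*tr(*p),.03); print(a.round(4), (plane(S,*sr(*q),.03).round(4),tri(ray(T,*tr(*p)),ray(S,*sr(*q)))) if q else plane(T,*tr(*p),.056))
# masks: greens/pinks
for n,(lo,hi) in {"g":((40,150,60),(80,255,255)),"p":((150,60,120),(178,255,255))}.items():
    m=cv2.inRange(cv2.cvtColor(T[0],cv2.COLOR_BGR2HSV),lo,hi);k,_,st,ce=cv2.connectedComponentsWithStats(m)
    for i in range(1,k):
        if 30<st[i,4]<800: print(n,ce[i],plane(T,*ce[i],.06).round(3))
for n,u,v in [("sugar",240,250),("milk",102,259),("gl",115,125),("cup",252,132)]: print(n,plane(T,u,v,.05).round(3))
```

```text
label tops (array([0.56219414, 0.23457351, 0.18717383]), np.float64(0.004408501290949662)) (array([0.52390428, 0.15712039, 0.19818438]), np.float64(0.002754082125052672))
[0.55969542 0.23401    0.19      ]
[0.52306783 0.15835665 0.19      ]
cap top [0.54277678 0.19859886 0.12      ]
jar shoulder [0.5419247  0.19681611 0.08      ]
[ 0.5689 -0.1406  0.03  ] (array([ 0.5677, -0.1401,  0.03  ]), (array([ 0.56826206, -0.14047938,  0.03046479]), np.float64(0.0012691025157409916)))
[ 0.5973 -0.2412  0.03  ] (array([ 0.5951, -0.2359,  0.03  ]), (array([ 0.59539794, -0.23996849,  0.03560475]), np.float64(0.002416819737131977)))
[ 0.4826 -0.275   0.03  ] (array([0.1689, 0.1449, 0.03  ]), (array([ 0.38237058, -0.22688764,  0.35461349]), np.float64(0.19169633382654824)))
[ 0.5457 -0.1527  0.03  ] (array([ 0.5485, -0.1542,  0.03  ]), (array([ 0.54721074, -0.15299548,  0.02854089]), np.float64(0.0028620203373194027)))
[ 0.5714 -0.2452  0.03  ] (array([ 0.575, -0.244,  0.03 ]), (array([ 0.57299188, -0.24507388,  0.03145952]), np.float64(0.003535616018289036)))
[ 0.5078 -0.174   0.03  ] [ 0.50664157 -0.17020559  0.056     ]
[ 0.5277 -0.2448  0.03  ] [ 0.52610079 -0.23947106  0.056     ]
g [228.57142857 188.40659341] [0.557 0.051 0.06 ]
g [160.35344828 241.11206897] [0.401 0.249 0.06 ]
p [173.88826816 141.2849162 ] [0.697 0.215 0.06 ]
p [128.27737226 182.64233577] [0.572 0.347 0.06 ]
sugar [0.375 0.016 0.05 ]
milk [0.348 0.42  0.05 ]
gl [0.747 0.394 0.05 ]
cup [ 0.73  -0.018  0.05 ]
```

```bash
cat >> h.py <<'E'
def go(p,yaw):
    "slide/delta_rot from here to TCP p, tool down, tool y at world angle yaw (deg)"
    o=arm.get_obs();Rm=R.from_rotvec(o["tool_rot"]);a=np.radians(yaw)
    y=np.array([np.cos(a),np.sin(a),0]);z=np.array([0,0,-1.]);G=R.from_matrix(np.stack([np.cross(y,z),y,z],1))
    s=Rm.inv().apply(np.array(p)-o["ee_pos"])/.2; r=(Rm.inv()*G).as_rotvec()/(2*np.pi)
    print("t",round(o["time"],2),"pos",o["ee_pos"].round(4),"yaw",np.degrees(np.arctan2(*Rm.as_matrix()[1::-1,1])).round(2),"tilt",np.degrees(np.arccos(-Rm.as_matrix()[2,2])).round(2),"slide",s.round(4),"rot",r.round(4),"w",round(o["grip_width"],3),"ff",round(o["finger_force"],2),"F",o["contact_force"].round(1),"j7",o["joints"][6].round(2))
E
python3 -c "
from h import *
go((.5415,.196,.29),-26)"
```

```text
t 0.25 pos [0.2124 0.507  0.2448] yaw 67.27 tilt 0.06 slide [-2.1186 -0.7989 -0.2251] rot [-1.000e-04  1.000e-04  2.591e-01] w 0.999 ff 0.0 F [0.2 0.8 0.2] j7 -0.03
```

{"api": "carry_out", "payload": {
  "rows": [
    {"grip": 0, "slide": [-0.3, -0.12, -0.22], "delta_rot": [0, 0, 0]},
    {"grip": 0, "slide": [-0.6, -0.24, -0.22], "delta_rot": [0, 0, 0.03]},
    {"grip": 0, "slide": [-0.9, -0.36, -0.22], "delta_rot": [0, 0, 0.06]},
    {"grip": 0, "slide": [-1, -0.4, -0.22], "delta_rot": [0, 0, 0.08]}
  ]
}}

```text
time: 0.75
ee_pos: [0.3689, 0.353, 0.2898]
tool_rot: [1.378, 2.821, 0.001]
contact_force: [0.5, -0.1, -0.3]
grip_width: 0.993
finger_force: 0.0
```

```bash
python3 -c "
from h import *
go((.5415,.196,.29),-26)"
```

```text
t 0.75 pos [0.3689 0.353  0.2898] yaw 37.94 tilt 0.1 slide [-1.1499e+00  1.9800e-01  6.0000e-04] rot [3.000e-04 1.000e-04 1.776e-01] w 0.993 ff 0.0 F [ 0.5 -0.1 -0.3] j7 -0.1
```

{"api": "carry_out", "payload": {
  "rows": [
    {"grip": 0.3, "slide": [-0.3, 0.05, 0], "delta_rot": [0, 0, 0.03]},
    {"grip": 0.3, "slide": [-0.6, 0.1, 0], "delta_rot": [0, 0, 0.06]},
    {"grip": 0.3, "slide": [-0.9, 0.16, 0], "delta_rot": [0, 0, 0.09]},
    {"grip": 0.3, "slide": [-1, 0.19, 0], "delta_rot": [0, 0, 0.12]},
    {"grip": 0.3, "slide": [-1, 0.19, 0], "delta_rot": [0, 0, 0.15]},
    {"grip": 0.3, "slide": [-1, 0.19, 0], "delta_rot": [0, 0, 0.178]},
    {"grip": 0.3, "slide": [-1, 0.19, 0], "delta_rot": [0, 0, 0.178]},
    {"grip": 0.3, "slide": [-1, 0.19, 0], "delta_rot": [0, 0, 0.178]}
  ]
}}

```text
time: 1.75
ee_pos: [0.5201, 0.2234, 0.2892]
tool_rot: [-2.656, -1.678, 0.0]
contact_force: [-0.1, -0.4, 0.4]
grip_width: 0.698
finger_force: 0.0
```

```bash
python3 -c "
from h import *
go((.5415,.196,.29),-26)
C=cam('wrist');cv2.imwrite('pics/w1.png',C[0]);print(C[4].round(3).tolist())"
```

```text
t 1.75 pos [0.5201 0.2234 0.2892] yaw -25.44 tilt 0.01 slide [-0.078   0.1556 -0.0039] rot [-0.      0.      0.0015] w 0.698 ff 0.0 F [-0.1 -0.4  0.4] j7 -0.74
[[0.903, -0.41, -0.125, 0.551], [-0.429, -0.864, -0.264, 0.291], [0.0, 0.292, -0.956, 0.418], [0.0, 0.0, 0.0, 1.0]]
```

View pics/w1.png

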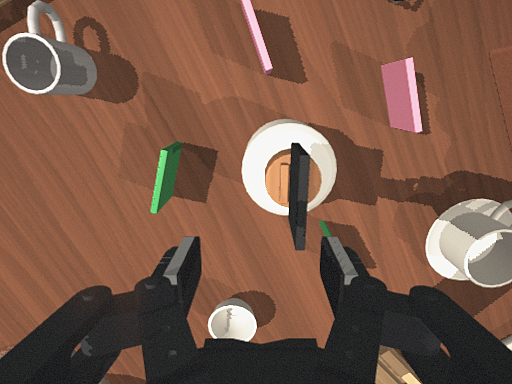

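The wrist view shows the label as the dark strip from (296,145) to (300,248), with the jar at about (289,167). I'll zoom in on that.

Run:
```python
import cv2
i=cv2.imread("pics/w1.png")[125:260,235:345]
cv2.imwrite("pics/c1.png",cv2.resize(cv2.convertScaleAbs(i,alpha=1.5,beta=20),None,fx=4,fy=4,interpolation=cv2.INTER_CUBIC))
```

```text
(no output)
```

View pics/c1.png

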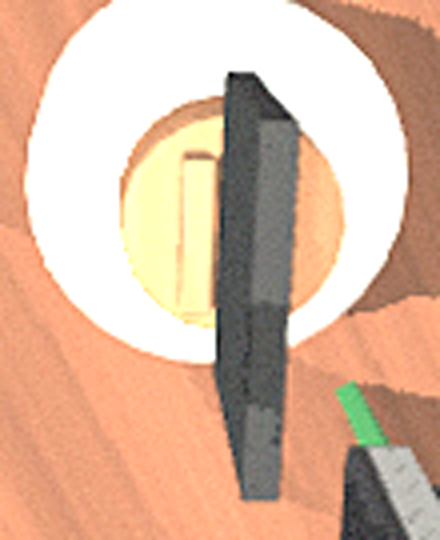

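The zoom shows the label's top-face corners at crop (258,120), (298,122), (279,498) and (243,498). One rib of the lid shows at (198,235), and the lid's centre is near (232,215).

Run:
```python
from h import *
W=cam("wrist");T=cam("top")
px=lambda x,y:(235+x/4-.4,125+y/4-.4)
P=[plane(W,*px(*c),.19) for c in[(258,120),(298,122),(279,498),(243,498)]]
for p in P:print(p.round(4))
a=(P[0]+P[1])/2;b=(P[2]+P[3])/2;d=a-b
print("c",(a+b)/2,"len",np.linalg.norm(d),"dir",np.degrees(np.arctan2(d[1],d[0])),"thick",np.linalg.norm(P[0]-P[1]),np.linalg.norm(P[3]-P[2]))
tc=lambda x,y:(138+x/5-.4,163+y/5-.4)
print(tri(ray(T,*tc(97,100)),ray(W,*px(278,121))),tri(ray(T,*tc(240,170)),ray(W,*px(261,498))))
print("cap",plane(W,*px(232,215),.12))
go((*((a+b)/2)[:2],.168),np.degrees(np.arctan2(d[1],d[0]))-90)
```

```text
[0.5602 0.2409 0.19  ]
[0.5668 0.2374 0.19  ]
[0.5329 0.1667 0.19  ]
[0.5262 0.1699 0.19  ]
c [0.54655706 0.20371082 0.19      ] len 0.07858057660163115 dir 64.40712584581158 thick 0.0075356441753120975 0.0074337984323044615
(array([0.56256331, 0.23656398, 0.17770066]), np.float64(0.0032523645062622697)) (array([0.5260966 , 0.16024434, 0.17413036]), np.float64(0.004054334092122083))
cap [0.54748244 0.20631325 0.12      ]
t 1.9 pos [0.5202 0.2233 0.2893] yaw -25.53 tilt 0.01 slide [-0.0318  0.1613  0.6067] rot [-0.     -0.      0.0002] w 0.7 ff 0.0 F [-0.8  0.  -0.2] j7 -0.74
```

{"api": "carry_out", "payload": {
  "rows": [
    {"grip": 0.3, "slide": [-0.05, 0.16, 0], "delta_rot": [0, 0, 0]},
    {"grip": 0.3, "slide": [-0.05, 0.16, 0.0], "delta_rot": [0, 0, 0]},
    {"grip": 0.3, "slide": [-0.05, 0.16, 0.2], "delta_rot": [0, 0, 0]},
    {"grip": 0.3, "slide": [-0.05, 0.16, 0.35], "delta_rot": [0, 0, 0]},
    {"grip": 0.3, "slide": [-0.05, 0.16, 0.35], "delta_rot": [0, 0, 0]}
  ]
}}

```text
time: 2.52
ee_pos: [0.5424, 0.2008, 0.2168]
tool_rot: [-2.656, -1.675, 0.009]
contact_force: [-0.3, 0.6, 0.5]
grip_width: 0.7
finger_force: 0.0
```

Run:
```python
from h import *
go((.544,.2,.168),-25.6)
W=cam("wrist");i=W[0];cv2.imwrite("pics/w2.png",i)
cv2.imwrite("pics/w2v.png",cv2.convertScaleAbs(cv2.resize(i[60:384,130:390],None,fx=1.8,fy=1.8),alpha=1.4,beta=15))
```

```text
t 2.52 pos [0.5424 0.2008 0.2168] yaw -25.53 tilt 0.36 slide [0.0007 0.0103 0.2441] rot [-0.0008  0.0006  0.0002] w 0.7 ff 0.0 F [-0.3  0.6  0.5] j7 -0.66
```

View pics/w2v.png

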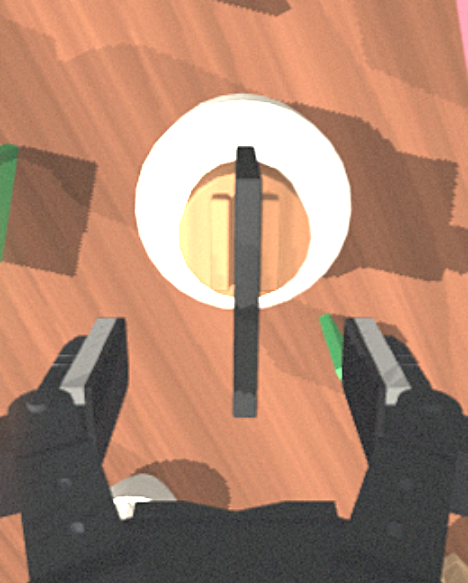

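The label is upright between the open fingers. Its top face runs from crop (248,180) to (245,417), close to the jaw centre line.

Run:
```python
from h import *
W=cam("wrist");
px=lambda x,y:(130+x/1.8-.2,60+y/1.8-.2)
a,b=plane(W,*px(248,180),.19),plane(W,*px(244.5,417),.19);d=a-b
print("c",(a+b)/2,np.linalg.norm(d),np.degrees(np.arctan2(d[1],d[0])))
q=lambda x,y:(235+x/4-.4,125+y/4-.4)
# earlier wrist camera pose
T1=np.array([[0.903,-0.41,-0.125,0.551],[-0.429,-0.864,-0.264,0.291],[0,0.292,-0.956,0.418],[0,0,0,1]])
W1=(None,*W[1:4],T1)
print(tri(ray(W,*px(248,180)),ray(W1,*q(278,121))),tri(ray(W,*px(244.5,417)),ray(W1,*q(261,498))))
print("cap",plane(W,*px(246,229),.12))
go((*((a+b)/2)[:2],.168),np.degrees(np.arctan2(d[1],d[0]))-90)
```

```text
c [0.5479113  0.20255797 0.19      ] 0.07981833336952288 64.07189224969098
(array([0.56413006, 0.23484707, 0.17052802]), np.float64(0.00019215726447568802)) (array([0.52931985, 0.16584495, 0.18716746]), np.float64(0.0019186905676364969))
cap [0.55099365 0.20618392 0.12      ]
t 2.62 pos [0.545  0.201  0.2203] yaw -25.56 tilt 0.07 slide [0.0128 0.0097 0.2614] rot [ 0.0001 -0.0002  0.001 ] w 0.698 ff 0.0 F [1.  0.8 0.1] j7 -0.66
```

{"api": "carry_out", "payload": {
  "rows": [
    {"grip": 0.3, "slide": [0, 0, 0.1], "delta_rot": [0, 0, 0]},
    {"grip": 0.3, "slide": [0, 0, 0.2], "delta_rot": [0, 0, 0.001]},
    {"grip": 0.3, "slide": [0, 0, 0.26], "delta_rot": [0, 0, 0.001]},
    {"grip": 0.3, "slide": [0, 0, 0.26], "delta_rot": [0, 0, 0.001]},
    {"grip": 1, "slide": [0, 0, 0.26], "delta_rot": [0, 0, 0.001]},
    {"grip": 1, "slide": [0, 0, 0.26], "delta_rot": [0, 0, 0.001]},
    {"grip": 1, "slide": [0, 0, 0.26], "delta_rot": [0, 0, 0.001]},
    {"grip": 1, "slide": [0, 0, 0.26], "delta_rot": [0, 0, 0.001]},
    {"grip": 1, "slide": [0, 0, 0.26], "delta_rot": [0, 0, 0.001]},
    {"grip": 1, "slide": [0, 0, 0.26], "delta_rot": [0, 0, 0.001]}
  ]
}}

```text
time: 3.88
ee_pos: [0.5452, 0.2006, 0.168]
tool_rot: [2.664, 1.666, 0.002]
contact_force: [-0.5, 0.4, 4.7]
grip_width: 0.085
finger_force: 59.2
```

Run:
```python
from h import *
go((.545,.201,.27),-25.6)
```

```text
t 3.88 pos [0.5452 0.2006 0.168 ] yaw -25.97 tilt 0.08 slide [ 0.0019 -0.0014 -0.5098] rot [ 0.0001 -0.0002 -0.001 ] w 0.085 ff 59.16 F [-0.5  0.4  4.7] j7 -0.65
```

{"api": "carry_out", "payload": {
  "rows": [
    {"grip": 1, "slide": [0, 0, -0.1], "delta_rot": [0, 0, 0]},
    {"grip": 1, "slide": [0, 0, -0.25], "delta_rot": [0, 0, 0]},
    {"grip": 1, "slide": [0, 0, -0.45], "delta_rot": [0, 0, 0]},
    {"grip": 1, "slide": [-0.2, 0.1, -0.5], "delta_rot": [0, 0, 0]},
    {"grip": 1, "slide": [-0.4, 0.2, -0.5], "delta_rot": [0, 0, 0]},
    {"grip": 1, "slide": [-0.6, 0.3, -0.5], "delta_rot": [0, 0, 0]},
    {"grip": 1, "slide": [-0.8, 0.4, -0.5], "delta_rot": [0, 0, 0]},
    {"grip": 1, "slide": [-0.9, 0.45, -0.5], "delta_rot": [0, 0, 0]}
  ]
}}

```text
time: 4.88
ee_pos: [0.5459, -0.0047, 0.2665]
tool_rot: [2.667, 1.659, -0.004]
contact_force: [0.3, 0.9, -1.3]
grip_width: 0.088
finger_force: 58.6
```

Run:
```python
from h import *
go((.56,-.1995,.27),15.5)
```

```text
t 4.88 pos [ 0.5459 -0.0047  0.2665] yaw -26.25 tilt 0.14 slide [-0.8424  0.4939 -0.0158] rot [-0.0002  0.0003 -0.116 ] w 0.088 ff 58.6 F [ 0.3  0.9 -1.3] j7 -0.32
```

{"api": "carry_out", "payload": {
  "rows": [
    {"grip": 1, "slide": [-0.2, 0.12, 0], "delta_rot": [0, 0, -0.025]},
    {"grip": 1, "slide": [-0.4, 0.24, 0], "delta_rot": [0, 0, -0.05]},
    {"grip": 1, "slide": [-0.6, 0.36, 0], "delta_rot": [0, 0, -0.075]},
    {"grip": 1, "slide": [-0.8, 0.48, 0], "delta_rot": [0, 0, -0.1]},
    {"grip": 1, "slide": [-0.84, 0.495, 0.1], "delta_rot": [0, 0, -0.116]},
    {"grip": 1, "slide": [-0.84, 0.495, 0.3], "delta_rot": [0, 0, -0.116]},
    {"grip": 1, "slide": [-0.84, 0.495, 0.4], "delta_rot": [0, 0, -0.116]},
    {"grip": 1, "slide": [-0.84, 0.495, 0.4], "delta_rot": [0, 0, -0.116]},
    {"grip": 1, "slide": [-0.84, 0.495, 0.4], "delta_rot": [0, 0, -0.116]}
  ]
}}

```text
time: 6.0
ee_pos: [0.5627, -0.1954, 0.1879]
tool_rot: [1.895, 2.505, 0.0]
contact_force: [-0.5, -0.7, -1.1]
grip_width: 0.089
finger_force: 58.5
```

Run:
```python
from h import *
go((.56,-.1995,.19),15.5)
W=cam("wrist");i=W[0];cv2.imwrite("pics/w3.png",i);print(W[4].round(4).tolist())
cv2.imwrite("pics/w3v.png",cv2.convertScaleAbs(cv2.resize(i[60:330,130:400],None,fx=2,fy=2),alpha=1.3,beta=15))
```

```text
t 6.0 pos [ 0.5627 -0.1954  0.1879] yaw 15.79 tilt 0.06 slide [-0.016  -0.0186 -0.0105] rot [0.0001 0.0001 0.0008] w 0.089 ff 58.55 F [-0.5 -0.7 -1.1] j7 0.77
[[0.9621, 0.2606, 0.0807, 0.5416], [0.2728, -0.9199, -0.2816, -0.1236], [0.0008, 0.293, -0.9561, 0.3163], [0.0, 0.0, 0.0, 1.0]]
```

View pics/w3v.png

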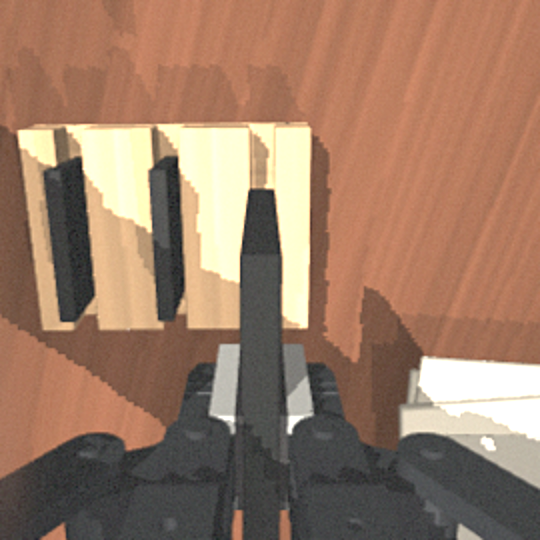

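The rack's top face has corners at crop (20,128), (310,123), (308,328) and (43,330). The free slot runs from (262,125) down between the two right-hand ribs, with its right edge near (275,125) to (278,328). The label's lower far edge lies at (250–273,190) and its upper far edge at (241–281,255).

Run:
```python
from h import *
W=list(cam("wrist"))
W[4]=np.array([[0.9621,0.2606,0.0807,0.5416],[0.2728,-0.9199,-0.2816,-0.1236],[0.0008,0.293,-0.9561,0.3163],[0,0,0,1]])
px=lambda x,y:(130+x/2-.25,60+y/2-.25)
B=R.from_rotvec([1.895,2.505,0]).as_matrix();o=np.array([.5627,-.1954,.1879])
def t(n,x,y,z): p=plane(W,*px(x,y),z);print(n,p.round(4),"tool",((p-o)@B*1000).round(1))
t("TL",20,128,.03);t("TR",310,123,.03);t("BR",308,328,.03);t("BL",43,330,.03)
t("slotL",250,125,.03);t("slotR",275,125,.03);t("slotL'",251,185,.03);t("slotR'",279,300,.03)
t("s2L",155,125,.03);t("s2R",181,125,.03)
t("labL",250,190,.14);t("labR",273,190,.14);t("labLt",241,255,.21);t("labRt",281,255,.21)
i=cv2.imread("pics/w3.png");g=cv2.cvtColor(i,cv2.COLOR_BGR2GRAY).astype(int)
for r in(123,126,130,140,150):print(r,g[r,248:292].tolist())
```

```text
TL [ 0.4421 -0.1762  0.03  ] tool [  51.3 -110.9  157.8]
TR [ 0.5693 -0.1379  0.03  ] tool [ 53.7  21.9 157.9]
BR [ 0.5983 -0.235   0.03  ] tool [-47.7  23.4 157.9]
BL [ 0.4695 -0.2726  0.03  ] tool [ -48.9 -110.7  157.9]
slotL [ 0.5431 -0.1462  0.03  ] tool [ 52.7  -5.5 157.9]
slotR [ 0.5541 -0.1431  0.03  ] tool [ 52.8   5.9 157.9]
slotL' [ 0.551  -0.1727  0.03  ] tool [ 25.1  -5.2 157.9]
slotR' [ 0.5799 -0.2245  0.03  ] tool [-32.6   8.6 157.9]
s2L [ 0.5013 -0.1581  0.03  ] tool [ 52.7 -49.  157.9]
s2R [ 0.5127 -0.1548  0.03  ] tool [ 52.7 -37.1 157.9]
labL [ 0.5475 -0.1553  0.14  ] tool [42.7 -3.8 47.9]
labR [ 0.5539 -0.1535  0.14  ] tool [42.7  2.9 47.9]
labLt [ 0.5468 -0.1546  0.21  ] tool [ 43.6  -4.2 -22.1]
labRt [ 0.5537 -0.1526  0.21  ] tool [ 43.6   3.  -22.1]
123 [114, 112, 113, 116, 120, 103, 133, 221, 225, 205, 204, 207, 207, 204, 205, 205, 204, 209, 192, 136, 137, 139, 144, 138, 147, 146, 146, 142, 151, 152, 154, 143, 154, 149, 152, 158, 149, 81, 84, 87, 95, 92, 93, 101]
126 [219, 216, 216, 215, 220, 216, 155, 119, 176, 203, 166, 211, 205, 205, 206, 207, 205, 207, 191, 155, 218, 217, 212, 213, 214, 214, 208, 213, 213, 215, 210, 208, 207, 207, 209, 212, 208, 120, 83, 92, 92, 94, 101, 101]
130 [216, 216, 212, 213, 218, 213, 163, 109, 136, 110, 107, 112, 157, 216, 209, 204, 197, 203, 183, 159, 215, 217, 212, 211, 212, 213, 211, 213, 212, 214, 208, 210, 208, 208, 204, 211, 205, 124, 45, 55, 65, 81, 110, 107]
140 [215, 212, 213, 213, 217, 216, 177, 99, 143, 134, 113, 110, 115, 117, 108, 150, 208, 201, 176, 156, 218, 217, 213, 213, 210, 213, 212, 215, 215, 213, 209, 206, 209, 208, 208, 213, 201, 88, 51, 64, 62, 65, 66, 62]
150 [213, 214, 210, 217, 214, 218, 185, 92, 141, 130, 104, 110, 114, 111, 102, 144, 205, 197, 179, 171, 214, 218, 214, 214, 209, 212, 209, 211, 212, 212, 207, 206, 207, 206, 205, 213, 197, 62, 56, 62, 63, 61, 62, 64]
```

{"api": "carry_out", "payload": {
  "rows": [
    {"grip": 1, "slide": [-0.02, 0.005, 0.1], "delta_rot": [0, 0, -0.0015]},
    {"grip": 1, "slide": [-0.02, 0.005, 0.3], "delta_rot": [0, 0, -0.0015]},
    {"grip": 1, "slide": [-0.02, 0.005, 0.45], "delta_rot": [0, 0, -0.0015]},
    {"grip": 1, "slide": [-0.02, 0.005, 0.51], "delta_rot": [0, 0, -0.0015]},
    {"grip": 1, "slide": [-0.02, 0.005, 0.51], "delta_rot": [0, 0, -0.0015]},
    {"grip": 1, "slide": [-0.02, 0.005, 0.51], "delta_rot": [0, 0, -0.0015]}
  ]
}}

```text
time: 6.85
ee_pos: [0.5657, -0.1994, 0.0871]
tool_rot: [1.881, 2.512, 0.002]
contact_force: [0.4, -1.6, -0.7]
grip_width: 0.085
finger_force: 58.5
```

Run:
```python
from h import *
go((.56,-.1995,.056),15.2)
W=cam("wrist");i=W[0];cv2.imwrite("pics/w4.png",i);print(W[4].round(4).tolist())
cv2.imwrite("pics/w4v.png",cv2.convertScaleAbs(cv2.resize(i[20:220,190:330],None,fx=3,fy=3),alpha=1.3,beta=15))
```

```text
t 6.85 pos [ 0.5657 -0.1994  0.0871] yaw 16.34 tilt 0.2 slide [ 0.0077 -0.0281  0.1554] rot [0.0005 0.0003 0.0032] w 0.085 ff 58.55 F [ 0.4 -1.6 -0.7] j7 0.82
[[0.9594, 0.2686, 0.0857, 0.5437], [0.282, -0.9172, -0.2814, -0.1277], [0.003, 0.2942, -0.9557, 0.2154], [0.0, 0.0, 0.0, 1.0]]
```

View pics/w4v.png

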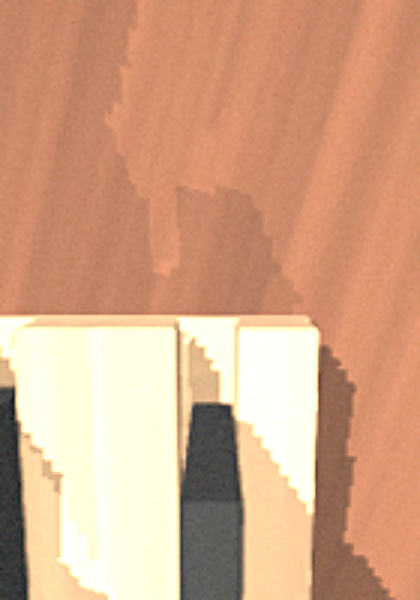

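Just above the rack, the slot's edges are at crop x = 178 and 236, and the label's lower end spans 192–232. That puts it about 0.8 mm too far right, so I'll correct by that and lower it.

{"api": "carry_out", "payload": {
  "rows": [
    {"grip": 1, "slide": [0, -0.004, 0], "delta_rot": [0, 0, 0.001]},
    {"grip": 1, "slide": [0, -0.004, 0.05], "delta_rot": [0, 0, 0.001]},
    {"grip": 1, "slide": [0, -0.004, 0.09], "delta_rot": [0, 0, 0.001]},
    {"grip": 1, "slide": [0, -0.004, 0.12], "delta_rot": [0, 0, 0.001]},
    {"grip": 1, "slide": [0, -0.004, 0.14], "delta_rot": [0, 0, 0.001]},
    {"grip": 1, "slide": [0, -0.004, 0.15], "delta_rot": [0, 0, 0.001]},
    {"grip": 1, "slide": [0, -0.004, 0.15], "delta_rot": [0, 0, 0.001]}
  ]
}}

```text
time: 7.78
ee_pos: [0.5635, -0.1989, 0.056]
tool_rot: [-1.891, -2.508, -0.001]
contact_force: [-1.7, 1.0, 4.7]
grip_width: 0.086
finger_force: 59.2
```

Run:
```python
from h import *
go((.56,-.1995,.056),15.2)
```

```text
t 7.78 pos [ 0.5635 -0.1989  0.056 ] yaw 15.97 tilt 0.03 slide [ 0.0021 -0.0177  0.0002] rot [ 0.     -0.0001  0.0021] w 0.086 ff 59.18 F [-1.7  1.   4.7] j7 0.83
```

{"api": "carry_out", "payload": {
  "rows": [
    {"grip": 0.75, "slide": [0, 0, 0], "delta_rot": [0, 0, 0]},
    {"grip": 0.75, "slide": [0, 0, 0], "delta_rot": [0, 0, 0]},
    {"grip": 0.75, "slide": [0, 0, 0], "delta_rot": [0, 0, 0]},
    {"grip": 0.75, "slide": [0, 0, 0], "delta_rot": [0, 0, 0]},
    {"grip": 0.75, "slide": [0, 0, -0.1], "delta_rot": [0, 0, 0]},
    {"grip": 0.75, "slide": [0, 0, -0.3], "delta_rot": [0, 0, 0]},
    {"grip": 0.6, "slide": [0, 0, -0.6], "delta_rot": [0, 0, 0]},
    {"grip": 0.3, "slide": [0, 0, -0.9], "delta_rot": [0, 0, 0]},
    {"grip": 0, "slide": [0, 0, -1], "delta_rot": [0, 0, 0]},
    {"grip": 0, "slide": [0, 0, -1], "delta_rot": [0, 0, 0]}
  ]
}}

```text
time: 9.02
ee_pos: [0.5646, -0.1996, 0.2574]
tool_rot: [1.889, 2.505, 0.003]
contact_force: [0.1, 0.8, 0.4]
grip_width: 0.993
finger_force: 0.0
```

Run:
```python
from h import *
go((.545,.202,.27),20)
s,t,w=cam("side")[0],cam("top")[0],cam("wrist")[0]
z=lambda i,x,y,a,b:cv2.resize(i[y:y+b,x:x+a],(400,300),interpolation=cv2.INTER_CUBIC)
cv2.imwrite("pics/c5.png",np.vstack([np.hstack([z(s,220,232,80,60),z(t,275,173,80,60)]),np.hstack([z(s,222,115,96,72),z(w,0,0,512,384)])]))
```

```text
t 9.03 pos [ 0.5646 -0.1996  0.2574] yaw 15.97 tilt 0.27 slide [ 1.9575  0.4584 -0.0663] rot [ 0.0006  0.0004 -0.0112] w 0.993 ff 0.0 F [0.1 0.8 0.4] j7 0.76
```

View pics/c5.png

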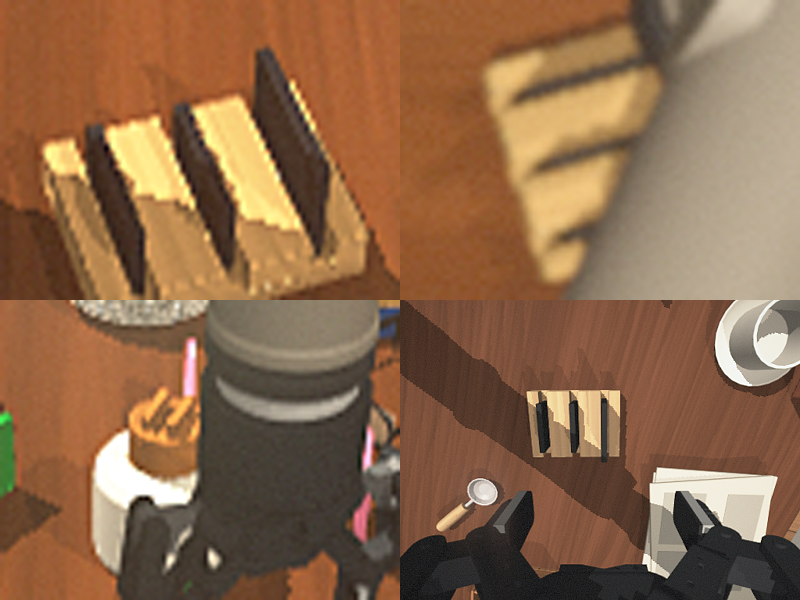

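The label stands upright in the free slot, the tags are untouched, and the lid is still on with its empty groove showing. I'll check the label's position from this view, then go back to the jar.

Run:
```python
from h import *
W=cam("wrist");k=1.28
px=lambda x,y:((x-400)*k,(y-300)*k)
for n,x,y,z in[("rackfar",574,391,.03),("racknear",574,457,.03),("labfar",603,400,.078),("labnear",603,462,.078)]:
    p=plane(W,*px(x,y),z);o=arm.get_obs();print(n,p.round(4),(R.from_rotvec(o["tool_rot"]).inv().apply(p-o["ee_pos"])*1000).round(1))
```

```text
rackfar [ 0.5062 -0.1578  0.03  ] [ 54.  -42.4 223.3]
racknear [ 0.5303 -0.2548  0.03  ] [-45.8 -45.8 223.1]
labfar [ 0.5486 -0.1542  0.078 ] [ 45.9  -0.8 175.2]
labnear [ 0.5713 -0.2334  0.078 ] [-36.5  -0.8 175. ]
```

{"api": "carry_out", "payload": {
  "rows": [
    {"grip": 0, "slide": [0.25, 0.05, -0.1], "delta_rot": [0, 0, -0.025]},
    {"grip": 0, "slide": [0.5, 0.1, -0.1], "delta_rot": [0, 0, -0.05]},
    {"grip": 0, "slide": [0.75, 0.15, -0.1], "delta_rot": [0, 0, -0.075]},
    {"grip": 0, "slide": [1, 0.2, -0.1], "delta_rot": [0, 0, -0.1]},
    {"grip": 0, "slide": [1, 0.22, -0.1], "delta_rot": [0, 0, -0.125]},
    {"grip": 0, "slide": [1, 0.23, -0.1], "delta_rot": [0, 0, -0.15]},
    {"grip": 0, "slide": [1, 0.23, -0.1], "delta_rot": [0, 0, -0.175]}
  ]
}}

```text
time: 10.1
ee_pos: [0.552, 0.0063, 0.2734]
tool_rot: [-0.292, -3.124, 0.001]
contact_force: [-0.2, -0.8, 0.6]
grip_width: 1.001
finger_force: 0.0
```

Run:
```python
from h import *
go((.545,.202,.28),110)
```

```text
t 10.1 pos [0.552  0.0063 0.2734] yaw 79.31 tilt 0.21 slide [ 0.2163  0.955  -0.0335] rot [-0.     -0.0006 -0.0853] w 1.001 ff 0.0 F [-0.2 -0.8  0.6] j7 1.41
```

{"api": "carry_out", "payload": {
  "rows": [
    {"grip": 0, "slide": [0.05, 0.25, -0.03], "delta_rot": [0, 0, -0.025]},
    {"grip": 0, "slide": [0.1, 0.5, -0.03], "delta_rot": [0, 0, -0.05]},
    {"grip": 0, "slide": [0.16, 0.75, -0.03], "delta_rot": [0, 0, -0.07]},
    {"grip": 0, "slide": [0.216, 0.955, -0.03], "delta_rot": [0, 0, -0.085]},
    {"grip": 0, "slide": [0.216, 0.955, -0.03], "delta_rot": [0, 0, -0.085]},
    {"grip": 0, "slide": [0.216, 0.955, -0.03], "delta_rot": [0, 0, -0.085]},
    {"grip": 0, "slide": [0.216, 0.955, -0.03], "delta_rot": [0, 0, -0.085]},
    {"grip": 0, "slide": [0.216, 0.955, -0.03], "delta_rot": [0, 0, -0.085]}
  ]
}}

```text
time: 11.1
ee_pos: [0.5473, 0.2001, 0.2813]
tool_rot: [0.53, -3.097, 0.001]
contact_force: [-0.8, -0.2, 0.3]
grip_width: 0.998
finger_force: 0.0
```

```bash
cat >> h.py <<'E'
def cap():
    "lid centre on z=.12 from its orange blob, wrist view"
    W=cam("wrist");h=cv2.cvtColor(W[0],cv2.COLOR_BGR2HSV)
    u,v=proj(W,[.545,.202,.12]); 
    w=cv2.inRange(h,(0,0,130),(180,70,255)); cs,_=cv2.findContours(w,cv2.RETR_EXTERNAL,cv2.CHAIN_APPROX_NONE)
    j=min((c for c in cs if cv2.contourArea(c)>1500),key=lambda c:np.hypot(*(np.mean(c[:,0],0)-[u,v])))
    m=np.zeros_like(w);cv2.drawContours(m,[cv2.convexHull(j)],-1,255,-1); m=cv2.erode(m,np.ones((5,5)))&~w
    k,l,st,ce=cv2.connectedComponentsWithStats(m); i=1+np.argmax(st[1:,4])
    c=cv2.findContours((l==i).astype(np.uint8),cv2.RETR_EXTERNAL,cv2.CHAIN_APPROX_NONE)[0][0]
    e=cv2.fitEllipse(cv2.convexHull(c)); print("expect px",round(u),round(v),"ellipse",np.round(e[0],1),np.round(e[1],1),"bbox",st[i],"jar",cv2.boundingRect(j))
    print("jar box centre @.085",plane(W,cv2.boundingRect(j)[0]+cv2.boundingRect(j)[2]/2,cv2.boundingRect(j)[1]+cv2.boundingRect(j)[3]/2,.085).round(4),"cap",plane(W,*e[0],.12).round(4)); return W[0]
E
python3 - <<'E'
from h import *
cv2.imwrite("pics/j1.png",cap());go((.545,.202,.28),-70)
E
```

```text
expect px 263 176 ellipse [263.5 174.2] [57.8 60.7] bbox [ 235  144   58   61 2756] jar (214, 115, 98, 98)
jar box centre @.085 [0.5404 0.201  0.085 ] cap [0.5429 0.2021 0.12  ]
t 11.15 pos [0.5472 0.2004 0.2814] yaw 109.44 tilt 0.02 slide [0.008  0.0112 0.0068] rot [0.000e+00 1.000e-04 4.984e-01] w 1.001 ff 0.0 F [ 0.1 -0.7 -0.3] j7 1.55
```

{"api": "carry_out", "payload": {
  "rows": [
    {"grip": 0, "slide": [0.008, 0.011, 0], "delta_rot": [0, 0, 0.25]},
    {"grip": 0, "slide": [0.008, 0.011, 0], "delta_rot": [0, 0, 0.25]},
    {"grip": 0, "slide": [0.008, 0.011, 0], "delta_rot": [0, 0, 0.25]},
    {"grip": 0, "slide": [0.008, 0.011, 0], "delta_rot": [0, 0, 0.25]},
    {"grip": 0, "slide": [0.008, 0.011, 0], "delta_rot": [0, 0, 0.25]},
    {"grip": 0, "slide": [0.008, 0.011, 0], "delta_rot": [0, 0, 0.25]},
    {"grip": 0, "slide": [0.008, 0.011, 0], "delta_rot": [0, 0, 0.25]},
    {"grip": 0, "slide": [0.008, 0.011, 0], "delta_rot": [0, 0, 0.25]},
    {"grip": 0, "slide": [0.008, 0.011, 0], "delta_rot": [0, 0, 0.25]}
  ]
}}

```text
time: 12.28
ee_pos: [0.5448, 0.2028, 0.2814]
tool_rot: [1.816, 2.563, 0.0]
contact_force: [0.0, -0.8, 0.7]
grip_width: 1.001
finger_force: 0.0
```

{"api": "carry_out", "payload": {
  "rows": [
    {"grip": 0, "slide": [0, 0, 0], "delta_rot": [0, 0, 0.248]},
    {"grip": 0, "slide": [0, 0, 0], "delta_rot": [0, 0, 0.248]},
    {"grip": 0, "slide": [0, 0, 0], "delta_rot": [0, 0, 0.248]},
    {"grip": 0, "slide": [0, 0, 0], "delta_rot": [0, 0, 0.248]},
    {"grip": 0, "slide": [0, 0, 0], "delta_rot": [0, 0, 0.248]},
    {"grip": 0, "slide": [0, 0, 0], "delta_rot": [0, 0, 0.248]},
    {"grip": 0, "slide": [0, 0, 0], "delta_rot": [0, 0, 0.248]},
    {"grip": 0, "slide": [0, 0, 0], "delta_rot": [0, 0, 0.248]},
    {"grip": 0, "slide": [0, 0, 0], "delta_rot": [0, 0, 0.248]},
    {"grip": 0, "slide": [0, 0, 0], "delta_rot": [0, 0, 0.248]},
    {"grip": 0, "slide": [0, 0, 0], "delta_rot": [0, 0, 0.248]}
  ]
}}

```text
time: 13.65
ee_pos: [0.5447, 0.203, 0.2814]
tool_rot: [-3.092, -0.554, -0.0]
contact_force: [0.1, 0.0, -0.6]
grip_width: 0.997
finger_force: 0.0
```

Run:
```python
from h import *
cv2.imwrite("pics/j2.png",cap());go((.545,.202,.28),20)
```

```text
expect px 261 177 ellipse [260.7 172.1] [57.6 60.6] bbox [ 232  142   58   61 2757] jar (212, 112, 98, 99)
jar box centre @.085 [0.5522 0.205  0.085 ] cap [0.5489 0.2043 0.12  ]
t 13.7 pos [0.5447 0.2031 0.2814] yaw -69.68 tilt 0.01 slide [-0.0006  0.0056  0.007 ] rot [ 0.     -0.     -0.2491] w 0.999 ff 0.0 F [-0.1 -0.2 -0.3] j7 -1.41
```

The two opposite views agree on a lid axis of (0.546, 0.203). I'll turn to the middle yaw, descend and grip.

{"api": "carry_out", "payload": {
  "rows": [
    {"grip": 0, "slide": [0.006, 0.002, 0], "delta_rot": [0, 0, -0.249]},
    {"grip": 0, "slide": [0.006, 0.002, 0], "delta_rot": [0, 0, -0.249]},
    {"grip": 0, "slide": [0.006, 0.002, 0], "delta_rot": [0, 0, -0.249]},
    {"grip": 0, "slide": [0.006, 0.002, 0], "delta_rot": [0, 0, -0.249]},
    {"grip": 0, "slide": [0.006, 0.002, 0], "delta_rot": [0, 0, -0.249]},
    {"grip": 0, "slide": [0.006, 0.002, 0.1], "delta_rot": [0, 0, -0.249]},
    {"grip": 0, "slide": [0.006, 0.002, 0.2], "delta_rot": [0, 0, -0.249]},
    {"grip": 0, "slide": [0.006, 0.002, 0.4], "delta_rot": [0, 0, -0.249]},
    {"grip": 0, "slide": [0.006, 0.002, 0.6], "delta_rot": [0, 0, -0.249]},
    {"grip": 0, "slide": [0.006, 0.002, 0.7], "delta_rot": [0, 0, -0.249]},
    {"grip": 0, "slide": [0.006, 0.002, 0.7], "delta_rot": [0, 0, -0.249]},
    {"grip": 0, "slide": [0.006, 0.002, 0.7], "delta_rot": [0, 0, -0.249]}
  ]
}}

```text
time: 15.2
ee_pos: [0.5469, 0.2034, 0.1425]
tool_rot: [1.803, 2.571, 0.003]
contact_force: [0.0, -1.3, -0.7]
grip_width: 1.001
finger_force: 0.0
```

Run:
```python
from h import *
go((.546,.203,.103),20)
```

```text
t 15.2 pos [0.5469 0.2034 0.1425] yaw 19.93 tilt 0.13 slide [-0.0006 -0.0053  0.1976] rot [ 0.0004 -0.     -0.0002] w 1.001 ff 0.0 F [ 0.  -1.3 -0.7] j7 0.09
```

{"api": "carry_out", "payload": {
  "rows": [
    {"grip": 0, "slide": [0, -0.003, 0.1], "delta_rot": [0, 0, 0]},
    {"grip": 0, "slide": [0, -0.003, 0.18], "delta_rot": [0, 0, 0]},
    {"grip": 0, "slide": [0, -0.003, 0.195], "delta_rot": [0, 0, 0]},
    {"grip": 0, "slide": [0, -0.003, 0.195], "delta_rot": [0, 0, 0]},
    {"grip": 1, "slide": [0, -0.003, 0.195], "delta_rot": [0, 0, 0]},
    {"grip": 1, "slide": [0, -0.003, 0.195], "delta_rot": [0, 0, 0]},
    {"grip": 1, "slide": [0, -0.003, 0.195], "delta_rot": [0, 0, 0]},
    {"grip": 1, "slide": [0, -0.003, 0.195], "delta_rot": [0, 0, 0]},
    {"grip": 1, "slide": [0, -0.003, 0.195], "delta_rot": [0, 0, 0]}
  ]
}}

```text
time: 16.32
ee_pos: [0.5465, 0.2033, 0.1035]
tool_rot: [1.803, 2.571, 0.004]
contact_force: [-1.1, -0.0, 5.7]
grip_width: 0.667
finger_force: 64.2
```

Run:
```python
from h import *
go((.546,.203,.103),20);print(arm.get_obs()["ft_torque"])
```

```text
t 16.32 pos [0.5465 0.2033 0.1035] yaw 19.92 tilt 0.16 slide [-0.0007 -0.0027  0.0027] rot [ 0.0004 -0.     -0.0002] w 0.667 ff 64.18 F [-1.1 -0.   5.7] j7 0.1
[-0.07169778 -0.04572609 -0.01256008]
```

{"api": "carry_out", "payload": {
  "rows": [
    {"grip": 1, "slide": [0, 0, -0.004], "delta_rot": [0, 0, 0.014]},
    {"grip": 1, "slide": [0, 0, -0.004], "delta_rot": [0, 0, 0.028]},
    {"grip": 1, "slide": [0, 0, -0.004], "delta_rot": [0, 0, 0.042]},
    {"grip": 1, "slide": [0, 0, -0.004], "delta_rot": [0, 0, 0.056]},
    {"grip": 1, "slide": [0, 0, -0.004], "delta_rot": [0, 0, 0.056]}
  ]
}}

```text
time: 16.95
ee_pos: [0.5463, 0.2043, 0.1036]
tool_rot: [2.223, 2.219, 0.005]
contact_force: [1.7, 3.1, 2.9]
grip_width: 0.665
finger_force: 63.9
```

Run:
```python
from h import *
go((.546,.203,.103),20);print(arm.get_obs()["ft_torque"])
```

```text
t 16.95 pos [0.5463 0.2043 0.1036] yaw -0.12 tilt 0.17 slide [-0.0067 -0.0015  0.003 ] rot [ 0.0004 -0.0002 -0.0559] w 0.665 ff 63.93 F [1.7 3.1 2.9] j7 -0.21
[ 0.44828554 -0.44844444  0.05324568]
```

Torque is still low after 20°, so I'll go on to about 35°.

{"api": "carry_out", "payload": {
  "rows": [
    {"grip": 1, "slide": [0, 0, 0], "delta_rot": [0, 0, 0.014]},
    {"grip": 1, "slide": [0, 0, 0], "delta_rot": [0, 0, 0.028]},
    {"grip": 1, "slide": [0, 0, 0], "delta_rot": [0, 0, 0.042]},
    {"grip": 1, "slide": [0, 0, 0], "delta_rot": [0, 0, 0.042]}
  ]
}}

```text
time: 17.45
ee_pos: [0.5494, 0.2057, 0.1042]
tool_rot: [2.488, 1.911, 0.015]
contact_force: [7.8, 4.6, -1.9]
grip_width: 0.663
finger_force: 64.6
```

Run:
```python
from h import *
go((.546,.203,.103),20);print(arm.get_obs()["ft_torque"])
```

```text
t 17.45 pos [0.5494 0.2057 0.1042] yaw -14.95 tilt 0.6 slide [-0.0176 -0.0129  0.006 ] rot [ 0.0017 -0.0004 -0.0971] w 0.663 ff 64.61 F [ 7.8  4.6 -1.9] j7 -0.44
[ 0.79641499 -1.8266305   1.00517556]
```

Torque about z has risen to 1 Nm and the tool has been pushed aside, so this is the dead stop. I'll turn the other way.

{"api": "carry_out", "payload": {
  "rows": [
    {"grip": 1, "slide": [0, 0, 0], "delta_rot": [0, 0, -0.02]},
    {"grip": 1, "slide": [0, 0, 0], "delta_rot": [0, 0, -0.04]},
    {"grip": 1, "slide": [0, 0, 0], "delta_rot": [0, 0, -0.06]},
    {"grip": 1, "slide": [0, 0, 0], "delta_rot": [0, 0, -0.08]},
    {"grip": 1, "slide": [0, 0, 0], "delta_rot": [0, 0, -0.1]},
    {"grip": 1, "slide": [0, 0, 0], "delta_rot": [0, 0, -0.12]},
    {"grip": 1, "slide": [0, 0, 0], "delta_rot": [0, 0, -0.14]},
    {"grip": 1, "slide": [0, 0, 0], "delta_rot": [0, 0, -0.16]},
    {"grip": 1, "slide": [0, 0, 0], "delta_rot": [0, 0, -0.18]},
    {"grip": 1, "slide": [0, 0, 0], "delta_rot": [0, 0, -0.18]}
  ]
}}

```text
time: 18.7
ee_pos: [0.5461, 0.2018, 0.1038]
tool_rot: [1.09, 2.945, -0.001]
contact_force: [0.5, -1.8, 5.5]
grip_width: 0.663
finger_force: 66.2
```

Run:
```python
from h import *
go((.546,.203,.103),20);print(arm.get_obs()["ft_torque"])
```

```text
t 18.7 pos [0.5461 0.2018 0.1038] yaw 49.37 tilt 0.08 slide [0.0041 0.0042 0.0039] rot [0.0001 0.0002 0.0816] w 0.663 ff 66.22 F [ 0.5 -1.8  5.5] j7 0.56
[-0.36274687 -0.13562716 -0.05260364]
```

{"api": "carry_out", "payload": {
  "rows": [
    {"grip": 1, "slide": [0, 0, 0], "delta_rot": [0, 0, -0.02]},
    {"grip": 1, "slide": [0, 0, 0], "delta_rot": [0, 0, -0.04]},
    {"grip": 1, "slide": [0, 0, 0], "delta_rot": [0, 0, -0.06]},
    {"grip": 1, "slide": [0, 0, 0], "delta_rot": [0, 0, -0.08]},
    {"grip": 1, "slide": [0, 0, 0], "delta_rot": [0, 0, -0.1]},
    {"grip": 1, "slide": [0, 0, 0], "delta_rot": [0, 0, -0.125]},
    {"grip": 1, "slide": [0, 0, 0], "delta_rot": [0, 0, -0.125]}
  ]
}}

```text
time: 19.58
ee_pos: [0.5467, 0.202, 0.1038]
tool_rot: [-0.116, 3.137, -0.001]
contact_force: [0.9, -1.9, 5.4]
grip_width: 0.663
finger_force: 66.2
```

Run:
```python
from h import *
go((.546,.203,.103),20);print(arm.get_obs()["ft_torque"])
```

```text
t 19.57 pos [0.5467 0.202  0.1038] yaw 94.23 tilt 0.14 slide [0.003  0.0053 0.0039] rot [1.000e-04 4.000e-04 2.062e-01] w 0.663 ff 66.22 F [ 0.9 -1.9  5.4] j7 1.27
[-0.32622519 -0.47039644 -0.04933399]
```

It turned freely this way. I'll lift a little and check the force.

{"api": "carry_out", "payload": {
  "rows": [
    {"grip": 1, "slide": [0, 0, -0.01], "delta_rot": [0, 0, 0]},
    {"grip": 1, "slide": [0, 0, -0.02], "delta_rot": [0, 0, 0]},
    {"grip": 1, "slide": [0, 0, -0.03], "delta_rot": [0, 0, 0]},
    {"grip": 1, "slide": [0, 0, -0.03], "delta_rot": [0, 0, 0]}
  ]
}}

```text
time: 20.08
ee_pos: [0.5448, 0.2035, 0.1088]
tool_rot: [0.122, -3.138, -0.0]
contact_force: [2.2, 0.8, -2.4]
grip_width: 0.664
finger_force: 65.5
```

{"api": "carry_out", "payload": {
  "rows": [
    {"grip": 1, "slide": [0, 0, -0.05], "delta_rot": [0, 0, 0]},
    {"grip": 1, "slide": [0, 0, -0.12], "delta_rot": [0, 0, 0]},
    {"grip": 1, "slide": [0, 0, -0.22], "delta_rot": [0, 0, 0]},
    {"grip": 1, "slide": [0, 0, -0.35], "delta_rot": [0, 0, 0]},
    {"grip": 1, "slide": [0, 0, -0.45], "delta_rot": [0, 0, 0]},
    {"grip": 1, "slide": [0, 0, -0.48], "delta_rot": [0, 0, 0]},
    {"grip": 1, "slide": [0, 0, -0.48], "delta_rot": [0, 0, 0]},
    {"grip": 1, "slide": [0, 0, -0.48], "delta_rot": [0, 0, 0]},
    {"grip": 1, "slide": [0, 0, -0.48], "delta_rot": [0, 0, 0]}
  ]
}}

```text
time: 21.2
ee_pos: [0.5447, 0.2028, 0.2041]
tool_rot: [0.122, -3.137, 0.001]
contact_force: [-0.3, -0.2, -0.5]
grip_width: 0.663
finger_force: 65.7
```

Run:
```python
from h import *
go((.546,.203,.203),90)
s,t=cam("side")[0],cam("top")[0]
z=lambda i,x,y,a,b:cv2.resize(i[y:y+b,x:x+a],(400,300),interpolation=cv2.INTER_CUBIC)
cv2.imwrite("pics/c6.png",np.hstack([z(s,190,80,144,108),z(s,220,232,80,60)]))
```

```text
t 21.2 pos [0.5447 0.2028 0.2041] yaw 94.45 tilt 0.13 slide [-0.0064  0.0004  0.0053] rot [-0.0001 -0.0003  0.0124] w 0.663 ff 65.69 F [-0.3 -0.2 -0.5] j7 1.27
```

View pics/c6.png

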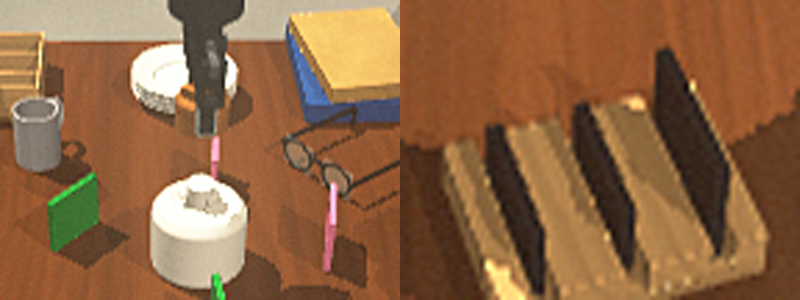

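The gripper holds the lid level above the jar, with the bare neck visible below it at crop (200,190). The label still stands in the free slot.

```bash
python3 -c "
from workcell import arm
print(arm.close_job())"
```

```text
the job is handed in; nothing more can be done
None
```

I handed the job in at about 21 s: the slate label stands let go in the free slot, and the gripper holds the lid level about 10 cm above its seat, over the jar; the hand-in call returned no verdict.

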